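# Hold the lathe's spindle lock through the guard window

### The arm

A 6-joint arm with a two-finger parallel gripper is mounted at the origin on the work surface. World frame = base frame: x ahead of the robot, y to its left, z up, the work surface at z = 0. Lengths are in m, angles in rad, forces in N, time in s.
With the tool pointing down it reaches from about 0.425 to 0.95 m from the base axis. Payload 3.5 kg.
Tool frame: the origin (TCP) lies on the centre line of the jaws, within the pads' length; the fingertips stand 14 mm ahead of it and the grasp point (between the pads) lies 5 mm behind it (ctrl.finger_overhang is the distance from the TCP to the fingertips, in m); z points along the fingers, y is the line along which they close (so a half turn about z gives the same grasp; the last joint's range is limited). The gripper opens to 85 mm and grips with 20 to 120 N. Pads are 22 mm wide; open, the fingers measure 114 mm over their backs; the gripper's body (76 mm by 85 mm) begins 54 mm behind the grasp point. The pads swing forward as they close: fully open they stand 13 mm farther back than shut.
Start: joints at [-1.291, 0.286, 1.577, -0, 1.279, -0.15], TCP at [0.281, -0.614, 0.245] pointing down, gripper open.
Joint ranges: [-2.77, 2.77], [-0.9, 2.22], [0.21, 2.48], [-1.53, 4.67], [0.24, 2.81], [-2.84, 2.84]. Speed limits (rad/s): [2.79, 2.79, 3.14, 3.14, 3.14, 3.14].

### API

Orientations are given as a unit quaternion [x, y, z, w].
In Python, from plant import ctrl gives the robot as it stands.
- The arm moves only by the tool send_rows, never from a script. Its argument "moves" is text: rows parted by semicolons, each of 7 numbers parted by spaces: the turn, a rotation vector about the tool's x, y, z in units of 360 degrees (1.0 is 360 degrees), then the shift along the tool's x, y, z in units of 20 cm (1.0 is 20 cm), then the gripper's target within -1 to 1 (fully open at 1, half-way at 0, shut at -1). A call has 1 to 12 rows; each row is the pose to reach, as a shift and turn from the pose commanded when the call began, along the tool's axes at that moment, turning the shorter way round; what a row does not reach only later rows make up. A row lasts 1/8 s, in which the tool goes at most 62.5 mm and 10.7 degrees, less where a joint would pass 70% of its speed; a pose out of reach is approached as far as the arm can. A call with a number of a shift or a turn outside -1 to 1 is refused whole. A call with a gripper value outside its range is refused whole. The fingers move at their own pace and stop on an object; "newtons" is the grip in N (left out, the last holds). Time passes only in rows, so rows that repeat a pose let the fingers close. It gives the time, the measured TCP pose, the force, the opening and the grip force at its end, in the units of the state.
- ctrl.get_state(): the state, without advancing time (a new reading comes with each control period).
- ctrl.read_camera(name): name is "scene" or "top" or "wrist"; returns a dict with "image" (480x640x3 uint8, red, green, blue), "fovy" (degrees; the focal length in pixels is half the picture's height over the tangent of half this angle, whatever the lens; pixels are square), "cx", "cy" (the principal point, pixels), "distortion" ([k1, k2, p1, p2, k3] as OpenCV has them; the pictures are not rectified), "extrinsics" (4x4, takes a point from camera to world coordinates). Camera axes: x right, y up, looking along -z (the intrinsics and any distortion apply to the point x, -y, -z); pixel columns grow to the right and rows downward; lengths in m; the calibration is good to about 2 mm. A picture is of the moment at which its call begins. There is no depth.
- ctrl.sign_off(): hands the job in; it is judged then, once.
The state is a dict: "time": time; "qpos": joint angles; "dq": joint speeds; "joint_efforts": joint torques, N m; "eef_pos": TCP position; "tcp_rot": TCP orientation; "contact_force": force on the tool from outside, world axes, zero at the start; "wrist_torque": the same for the moment, N m; "opening": opening from 0.0 (shut) to 1.0 (fully open); "finger_force": force on a finger pad.
Only numpy, scipy, OpenCV 4.12 (cv2) and the standard library are available. Lean on these libraries where they do the work, as an engineer would, in place of code of your own. Each camera call takes 0.05 s, during which the arm holds its last target. There are 200 camera calls.

### The job

Lock the lathe's spindle so that I can unscrew the chuck: reach down through the yellow guard's window over the red lever, press that lever all the way down with the fingertips, and keep it down, finishing while you still hold it there. Do not touch the yellow guard at any time, do not force the lever hard against its stop, and do not move the black lever or any of the things lying around.

Things in the scene. Friction and masses are not known exactly. Their poses are not given: they have to be found in the camera images.
- red_pad (a point): centre of the top of the red spindle-lock lever's pad (40 mm along the lever, 44 mm across, 8 mm thick). Unpressed it is level, centred under one of the guard's two windows (which one varies), its top 12 mm below the guard's top. At the stop its centre has sunk 24 mm, its front edge 32 mm, its rear edge 16 mm, and the centre has come about 4 mm towards the hinge
- red_lever (a joint): angle of the red lever: 0 up (rest), 0.40 rad fully down on its stop. Its hinge is 62 mm from the pad's centre towards the guard's +x; pressing the pad down tips it. A spring lifts it when let go: about 2.5 N at the pad's centre starts it, about 7 N keeps it down
- black_pad (a point): the same point of the black belt-tension lever, of the same shape and size, under the other window
- black_lever (a joint): angle of the black lever: 0 up, 0.40 down; it stays where it is left, and may start slightly lowered
- guard: yellow steel guard on the blue lathe's headstock. Origin: middle of its top face, 235 mm above the table, the highest thing near; x away from the robot, y along the spindle (+y to the grey motor cover, -y to the chuck). Top 128 x 228 mm, 5 mm thick, two windows 84 x 84 mm centred at x = 0, y = +52 and -52 mm, a 20 mm bar between. Bay floor 60 mm below the top
- wrench_grip (a point): steel spanner, 200 mm long, lying on the table in front of the lathe; point on its handle
- brush_grip (a point): bench brush, 220 mm long, lying on the table in front of the lathe; point on its handle
- hammer_grip (a point): hammer, 270 mm long, lying on the table behind the lathe bed; point on its handle
- wax_tin: brass-coloured tin, 56 mm across and 34 mm high, standing on the lathe's grey motor cover beside the guard, its top 26 mm below the guard's top; origin at the centre of its underside
- tape: yellow tape-measure block 65 x 40 x 60 mm on the table in front of the motor cover; origin at the centre of its underside
- bowl_blank: round wooden blank, 100 mm across, 50 mm high, on the table behind the lathe; origin at the centre of its underside
- glue: white glue bottle, 60 mm across, 170 mm high, standing on the table left of the lathe; origin at the centre of its underside

How it is judged:
By the outcome, as a careful person would: the job done as asked, in the order asked, and still so for the second after the job is handed in, while the arm keeps its last pose, push and grip.
It also fails if it takes over 35 s, if anything falls off the work surface, if the arm or the gripper's body presses on something with over 40 N, if the wrist force passes 120 N, or if a joint passes its speed limit or range.

## Working session

There is one attempt and no reset: what is moved stays moved. The work goes in short steps, Python scripts to look and compute and a tool call to move; the robot and the scene stay as the last step left them, time stands still between calls to the robot, and variables do not carry over. Pictures are saved under pics/ and viewed, at most 10 in all, crops included, and the job is handed in when it is done.

Besides the shell and the picture viewer there is one more tool, called after "Call:" as a command line: name --argument value ..., lists and objects as JSON in quotes. send_rows: Moves the arm, as the interface text tells. Its arguments: {"type":"object","properties":{"moves":{"type":"string"},"newtons":{"type":"number"}},"required":["moves"]}

```bash
mkdir -p pics
python3 - <<'E'
from plant import ctrl
import cv2
for n in("scene","top"):
    c=ctrl.read_camera(n); cv2.imwrite(f"pics/{n}0.png",c["image"][:,:,::-1]); print(n,c["fovy"],c["cx"],c["cy"],c["distortion"],c["extrinsics"])
print(ctrl.get_state(), ctrl.finger_overhang)
E
```

```text
scene 52.18757475721789 317.44912013864166 246.98045964862303 [-0.11086477  0.          0.          0.          0.        ] [[-0.42860956 -0.63567053  0.64204113  1.41746517]
 [ 0.90339624 -0.29129926  0.3146744   0.51964922]
 [-0.01300314  0.71489     0.69911602  1.15497732]
 [ 0.          0.          0.          1.        ]]
top 53.58129827982309 320.9256063469998 242.46758399024 [0.02959586 0.         0.         0.         0.        ] [[ 0.01720471  0.99606658 -0.08692157  0.41617671]
 [-0.99975108  0.01590275 -0.01564893  0.06351687]
 [-0.01420509  0.08716917  0.99609224  1.22200435]
 [ 0.          0.          0.          1.        ]]
{'time': 0.1, 'qpos': array([-1.29099648e+00,  2.87121669e-01,  1.57805411e+00,  3.69829717e-07,
        1.27859108e+00, -1.50027341e-01]), 'dq': array([-0.00074708, -0.00274508, -0.00397161,  0.00072525,  0.00093481,
        0.0012245 ]), 'joint_efforts': array([-6.73368595e-05, -4.07300806e+01, -2.93700922e+01, -1.81516170e-04,
        3.43934633e-03,  2.45537308e-06]), 'eef_pos': array([ 0.2811324 , -0.61304052,  0.244043  ]), 'tcp_rot': array([ 9.76994259e-01,  2.13262833e-01, -7.03118110e-05, -1.08482532e-03]), 'contact_force': array([-0.37174931, -0.6761394 , -0.28826442]), 'wrist_torque': array([ 0.01963487,  0.04796848, -0.03088729]), 'finger_force': 0.0, 'opening': 1.0005022014943763} 0.014
```

View pics/top0.png

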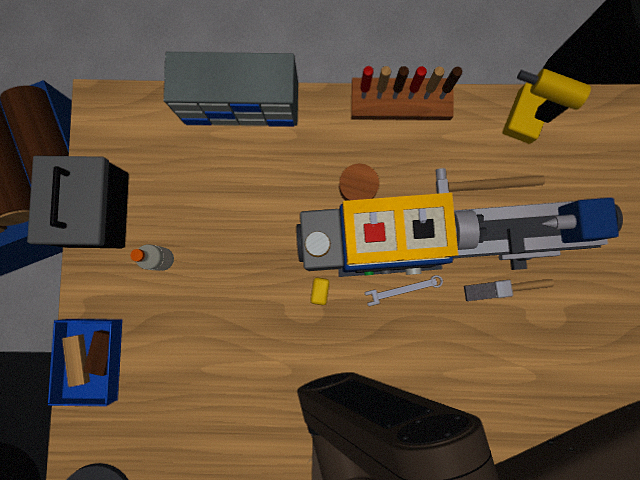

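View pics/scene0.png

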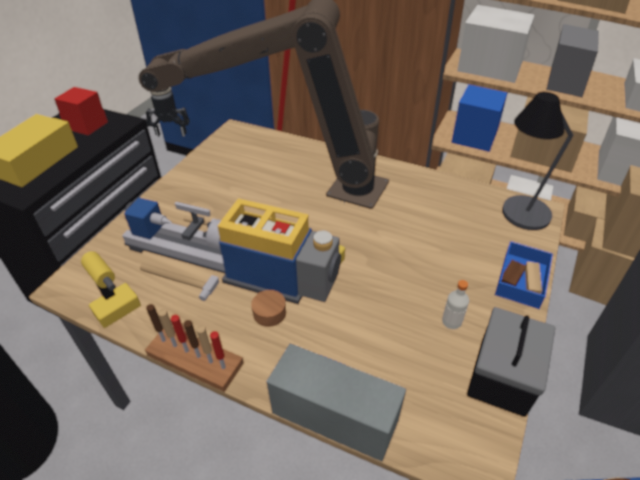

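The top view shows the guard at about (400,230). The red pad is in the +y window at (374,232), and the black pad is in the -y window at (424,229). Next I'll measure the guard.

```bash
cat > h.py <<'E'
import numpy as np, cv2
def K(c):
    f=240/np.tan(np.radians(c["fovy"]/2)); return np.array([[f,0,c["cx"]],[0,f,c["cy"]],[0,0,1.]])
def px2w(c,p,z):
    u=cv2.undistortPoints(np.float64(p).reshape(-1,1,2),K(c),np.float64(c["distortion"])).reshape(-1,2)
    E=np.array(c["extrinsics"]); d=np.c_[u[:,0],-u[:,1],-np.ones(len(u))]@E[:3,:3].T
    return E[:3,3]+d*((z-E[2,3])/d[:,2])[:,None]
def w2px(c,P):
    E=np.array(c["extrinsics"]); q=(np.float64(P).reshape(-1,3)-E[:3,3])@E[:3,:3]
    return cv2.projectPoints(q*[1,-1,-1],np.zeros(3),np.zeros(3),K(c),np.float64(c["distortion"]))[0].reshape(-1,2)
E
python3 - <<'E'
from plant import ctrl
from h import *
c=ctrl.read_camera("top"); im=c["image"]; hsv=cv2.cvtColor(im,cv2.COLOR_RGB2HSV)
m=cv2.inRange(hsv,(18,150,120),(32,255,255)); m[:, :330]=0; m[:,470:]=0; m[:180]=0;m[290:]=0
cs,h=cv2.findContours(m,cv2.RETR_CCOMP,cv2.CHAIN_APPROX_NONE)
for k,h_ in zip(cs,h[0]):
    if cv2.contourArea(k)<300: continue
    b=cv2.boxPoints(cv2.minAreaRect(k)); w=px2w(c,b,.235)[:,:2]
    print(h_[3],cv2.contourArea(k),b.round(1).tolist(),w.round(4).tolist(),"ctr",w.mean(0).round(4),"sides",np.linalg.norm(w-np.roll(w,1,0),axis=1).round(4))
for lo,hi in(((0,150,80),(8,255,255)),):
    r=cv2.inRange(hsv,lo,hi); r[:, :350]=0; r[:,400:]=0; r[:210]=0;r[260:]=0
    k=max(cv2.findContours(r,0,1)[0],key=cv2.contourArea); b=cv2.boxPoints(cv2.minAreaRect(k)); w=px2w(c,b,.223)[:,:2]; print("red",w.round(4).tolist(),w.mean(0))
cv2.imwrite("pics/topc.png",cv2.resize(im[180:290,280:480],(800,440),interpolation=cv2.INTER_CUBIC)[:,:,::-1])
E
```

```text
-1 6894.5 [[342.29998779296875, 200.0], [452.8999938964844, 191.6999969482422], [457.70001220703125, 255.89999389648438], [347.1000061035156, 264.20001220703125]] [[0.5924, 0.0357], [0.6132, -0.1951], [0.479, -0.2041], [0.4579, 0.024]] ctr [ 0.5356 -0.0849] sides [0.135  0.2318 0.1345 0.2291]
23 1690.5 [[352.0, 212.10000610351562], [394.6000061035156, 209.0], [397.70001220703125, 250.8000030517578], [355.1000061035156, 254.0]] [[0.5671, 0.015], [0.575, -0.0739], [0.4875, -0.0806], [0.4795, 0.0075]] ctr [ 0.5273 -0.033 ] sides [0.0879 0.0892 0.0878 0.0885]
23 1684.5 [[401.79998779296875, 208.5], [443.8999938964844, 204.60000610351562], [447.70001220703125, 246.8000030517578], [405.6000061035156, 250.60000610351562]] [[0.5763, -0.0888], [0.5856, -0.1762], [0.4976, -0.1837], [0.4882, -0.0969]] ctr [ 0.5369 -0.1364] sides [0.0885 0.0879 0.0884 0.0873]
red [[0.5439, -0.0103], [0.5476, -0.0531], [0.5097, -0.056], [0.5059, -0.0133]] [ 0.52680038 -0.03317038]
```

View pics/topc.png

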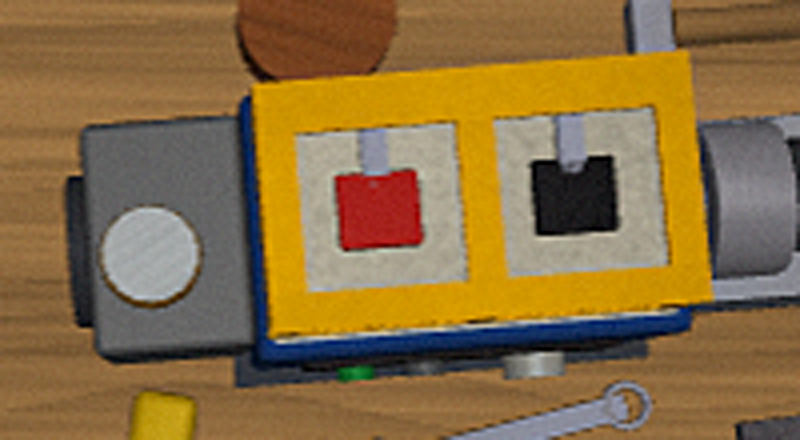

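Call:
send_rows --moves "0 0 0 0 0 -0.3 -1; 0 0 0 0.1 -0.1 -0.5 -1; 0 0 0 0.35 -0.3 -0.5 -1; 0 0 0 0.6 -0.5 -0.5 -1; 0 0 0 0.8 -0.7 -0.5 -1; 0 0 0 0.8 -0.7 -0.5 -1" --newtons 20

```text
time: 0.9
eef_pos: [0.3698, -0.4162, 0.3455]
tcp_rot: [0.976, 0.216, 0.0, -0.0]
contact_force: [0.3, -0.6, -0.7]
opening: 0.005
finger_force: 0.0
```

Call:
send_rows --moves "0 0 0 0.25 -0.2 0 -1; 0 0 0 0.5 -0.4 0 -1; 0 0 0 0.75 -0.6 0 -1; 0 0 0 0.8 -0.7 0 -1; 0 0 0.027 0.8 -0.7 0 -1; 0 0 0.0537 0.8 -0.7 0 -1; 0 0 0.0537 0.8 -0.7 0 -1; 0 0 0.0537 0.8 -0.7 0 -1"

```text
time: 1.9
eef_pos: [0.4554, -0.2263, 0.3451]
tcp_rot: [0.999, 0.047, -0.0, -0.0]
contact_force: [0.4, -0.4, -0.3]
opening: -0.002
finger_force: 0.0
```

```bash
cat >> h.py <<'E'
from scipy.spatial.transform import Rotation as R
def delta(s,T,yaw=None):
    r=R.from_quat(s["tcp_rot"]); print("t",s["time"],"pos",s["eef_pos"].round(4),"F",s["contact_force"].round(2),"open",round(s["opening"],3),"xaxis",r.as_matrix()[:,0].round(4),"zax",r.as_matrix()[:,2].round(4))
    print("shift",(r.inv().apply(np.array(T)-s["eef_pos"])/.2).round(4))
    if yaw is not None:
        t=R.from_euler("z",yaw)*R.from_quat([1,0,0,0]); print("turn",((r.inv()*t).as_rotvec()/2/np.pi).round(5))
E
python3 - <<'E'
from plant import ctrl
from h import *
delta(ctrl.get_state(),(.5268,-.0332,.335),.0926); print(ctrl.finger_overhang)
E
```

```text
t 1.9 pos [ 0.4554 -0.2263  0.3451] F [ 0.38 -0.43 -0.31] open -0.002 xaxis [ 9.956e-01  9.380e-02 -3.000e-04] zax [-4.e-04  1.e-04 -1.e+00]
shift [ 0.4459 -0.9275  0.0505]
turn [-3.0e-05  5.0e-05  2.2e-04]
0.014
```

Call:
send_rows --moves "0 0 0 0.1 -0.25 0 -1; 0 0 0 0.2 -0.5 0 -1; 0 0 0 0.3 -0.75 0 -1; 0 0 0 0.42 -0.92 0 -1; 0 0 0 0.42 -0.92 0.05 -1; 0 0 0 0.42 -0.92 0.05 -1"

```text
time: 2.65
eef_pos: [0.5215, -0.0351, 0.3337]
tcp_rot: [0.999, 0.047, -0.002, -0.0]
contact_force: [-0.6, -0.3, -1.1]
opening: 0.001
finger_force: 0.0
```

Run:
```python
from plant import ctrl
from h import *
c=ctrl.read_camera("wrist"); s=ctrl.get_state(); delta(s,(.5218,-.0337,.26),.0926)
im=c["image"].copy()
hsv=cv2.cvtColor(im,cv2.COLOR_RGB2HSV)
y=np.array([np.cos(.0926),np.sin(.0926)])
ex=np.array([.9957,.0925]);ey=np.array([-.0925,.9957]);g=np.array([.532,-.0847])
for wy in(.052,-.052):
    P=[np.r_[g+a*.042*ex+(wy+b*.042)*ey,.235] for a,b in((1,1),(1,-1),(-1,-1),(-1,1))]
    cv2.polylines(im,[w2px(c,P).round().astype(int)],True,(0,255,255),1)
P=[np.r_[g+a*.02*ex+(.052+b*.022)*ey,.223] for a,b in((1,1),(1,-1),(-1,-1),(-1,1))]
cv2.polylines(im,[w2px(c,P).round().astype(int)],True,(0,255,0),1)
cv2.imwrite("pics/wrist1.png",im[:,:,::-1])
```

```text
t 2.7 pos [ 0.5216 -0.0356  0.3344] F [ 0.12 -1.02 -0.46] open -0.0 xaxis [ 0.9958  0.0919 -0.002 ] zax [-2.e-03  1.e-04 -1.e+00]
shift [ 0.0024 -0.0092  0.3718]
turn [-4.0e-05  3.2e-04 -9.0e-05]
```

View pics/wrist1.png

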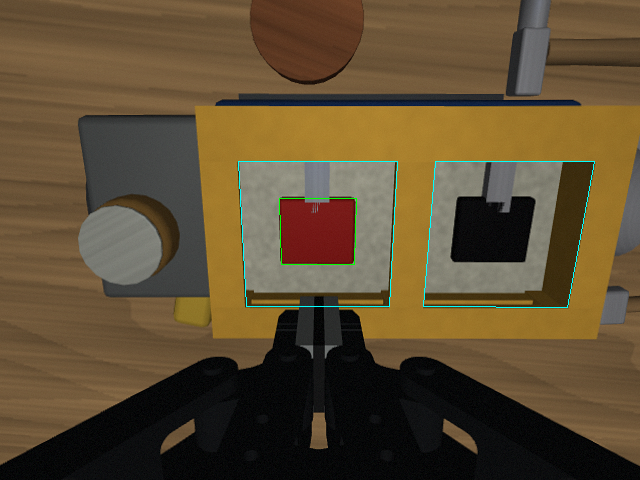

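The wrist view confirms the fit: the overlaid window and pad outlines match, with the red pad at (317,231), and the fingers are lined up with the window. Going down now.

Call:
send_rows --moves "0 0 0 0.002 -0.009 0.15 -1; 0 0 0 0.002 -0.009 0.3 -1; 0 0 0 0.002 -0.009 0.4 -1; 0 0 0 0.002 -0.009 0.44 -1; 0 0 0 0.002 -0.009 0.44 -1; 0 0 0 0.002 -0.009 0.44 -1"

```text
time: 3.45
eef_pos: [0.523, -0.0334, 0.2487]
tcp_rot: [0.999, 0.046, 0.001, 0.0]
contact_force: [0.1, 0.4, 1.0]
opening: 0.001
finger_force: 0.0
```

Call:
send_rows --moves "0 0 0 0 0 0.02 -1; 0 0 0 0 0 0.04 -1; 0 0 0 0 0 0.055 -1; 0 0 0 0 0 0.07 -1; 0 0 0 0 0 0.07 -1; 0 0 0 0 0 0.07 -1"

```text
time: 4.2
eef_pos: [0.5223, -0.0329, 0.2335]
tcp_rot: [0.999, 0.046, -0.0, -0.0]
contact_force: [-2.1, 1.4, 3.9]
opening: -0.003
finger_force: 1.4
```

Run:
```python
from plant import ctrl
from h import *
c=ctrl.read_camera("wrist"); s=ctrl.get_state(); delta(s,(.5218,-.0337,.216),.0926)
cv2.imwrite("pics/wrist2.png",c["image"][:,:,::-1])
```

```text
t 4.25 pos [ 0.5223 -0.0329  0.2335] F [-2.58  0.45  3.27] open 0.002 xaxis [ 9.957e-01  9.230e-02 -4.000e-04] zax [-4.e-04  1.e-04 -1.e+00]
shift [-0.0028  0.0039  0.0877]
turn [-2.e-05  6.e-05 -2.e-05]
```

View pics/wrist2.png

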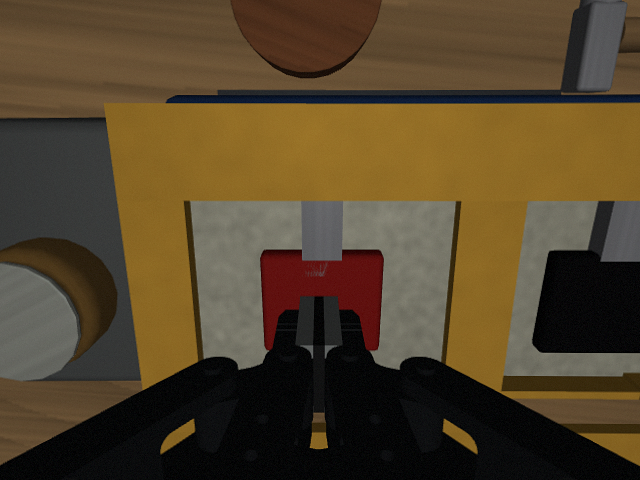

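The fingertips are on the red pad, centred near (320,325) and clear of the window edges. Pressing in small steps.

Call:
send_rows --moves "0 0 0 0 0 0.015 -1; 0 0 0 0 0 0.03 -1; 0 0 0 0 0 0.045 -1; 0 0 0 0 0 0.06 -1; 0 0 0 0 0 0.06 -1; 0 0 0 0 0 0.06 -1"

```text
time: 5.0
eef_pos: [0.5233, -0.0329, 0.2221]
tcp_rot: [0.999, 0.046, 0.001, 0.0]
contact_force: [-0.6, 1.3, 5.6]
opening: 0.002
finger_force: 2.6
```

Call:
send_rows --moves "0 0 0 0 0 0.01 -1; 0 0 0 0 0 0.01 -1; 0 0 0 0 0 0.01 -1"

```text
time: 5.38
eef_pos: [0.5236, -0.0329, 0.2204]
tcp_rot: [0.999, 0.046, 0.002, 0.0]
contact_force: [1.0, 1.9, 5.1]
opening: -0.002
finger_force: 2.7
```

Call:
send_rows --moves "0 0 0 0 0 0.005 -1; 0 0 0 0 0 0.01 -1; 0 0 0 0 0 0.01 -1; 0 0 0 0 0 0.01 -1"

```text
time: 5.88
eef_pos: [0.524, -0.0328, 0.2187]
tcp_rot: [0.999, 0.046, 0.002, 0.0]
contact_force: [-0.2, 1.2, 5.5]
opening: 0.001
finger_force: 2.9
```

Call:
send_rows --moves "0 0 0 0 0 0.005 -1; 0 0 0 0 0 0.01 -1; 0 0 0 0 0 0.01 -1; 0 0 0 0 0 0.01 -1"

```text
time: 6.38
eef_pos: [0.5243, -0.0328, 0.2171]
tcp_rot: [0.999, 0.046, 0.003, 0.0]
contact_force: [0.6, 1.8, 6.5]
opening: -0.001
finger_force: 3.0
```

Call:
send_rows --moves "0 0 0 0 0 0.005 -1; 0 0 0 0 0 0.005 -1; 0 0 0 0 0 0.005 -1"

```text
time: 6.75
eef_pos: [0.5244, -0.0328, 0.2162]
tcp_rot: [0.999, 0.046, 0.003, 0.0]
contact_force: [2.0, 1.7, 6.9]
opening: -0.001
finger_force: 3.1
```

Call:
send_rows --moves "0 0 0 0 0 0.005 -1; 0 0 0 0 0 0.005 -1; 0 0 0 0 0 0.005 -1"

```text
time: 7.12
eef_pos: [0.5245, -0.0329, 0.2153]
tcp_rot: [0.999, 0.046, 0.003, 0.0]
contact_force: [0.6, 1.7, 8.3]
opening: 0.001
finger_force: 3.2
```

Call:
send_rows --moves "0 0 0 0 0 0.005 -1; 0 0 0 0 0 0.005 -1; 0 0 0 0 0 0.005 -1"

```text
time: 7.5
eef_pos: [0.5246, -0.0329, 0.2144]
tcp_rot: [0.999, 0.046, 0.003, 0.0]
contact_force: [1.5, 2.1, 7.6]
opening: 0.001
finger_force: 3.3
```

Call:
send_rows --moves "0 0 0 0 0 0.003 -1; 0 0 0 0 0 0.003 -1; 0 0 0 0 0 0.003 -1"

```text
time: 7.88
eef_pos: [0.5246, -0.033, 0.2139]
tcp_rot: [0.999, 0.046, 0.004, 0.0]
contact_force: [1.4, 1.4, 7.6]
opening: 0.002
finger_force: 3.3
```

Call:
send_rows --moves "0 0 0 0 0 0.004 -1; 0 0 0 0 0 0.004 -1; 0 0 0 0 0 0.004 -1"

```text
time: 8.25
eef_pos: [0.5246, -0.033, 0.2131]
tcp_rot: [0.999, 0.046, 0.004, 0.0]
contact_force: [1.2, 1.0, 7.4]
opening: -0.001
finger_force: 3.4
```

Call:
send_rows --moves "0 0 0 0 0 0.004 -1; 0 0 0 0 0 0.004 -1; 0 0 0 0 0 0.004 -1"

```text
time: 8.62
eef_pos: [0.5248, -0.033, 0.2129]
tcp_rot: [0.999, 0.046, 0.004, 0.0]
contact_force: [0.5, 1.1, 9.5]
opening: 0.004
finger_force: 4.3
```

Call:
send_rows --moves "0 0 0 0 0 0.004 -1; 0 0 0 0 0 0.004 -1; 0 0 0 0 0 0.004 -1"

```text
time: 9.0
eef_pos: [0.5249, -0.0331, 0.2127]
tcp_rot: [0.999, 0.046, 0.004, 0.0]
contact_force: [0.1, 2.4, 12.2]
opening: 0.0
finger_force: 5.6
```

The force jumped from 7.5 to 12 N with almost no travel, at the depth I predicted for the stop. One last look before handing in.

Run:
```python
from plant import ctrl
from h import *
c=ctrl.read_camera("wrist"); d=ctrl.read_camera("scene"); s=ctrl.get_state(); delta(s,(.5218,-.0337,.216))
a=cv2.resize(c["image"][150:480,120:520],(400,330)); b=cv2.resize(d["image"][180:290,200:333],(399,330))
cv2.imwrite("pics/end.png",np.hstack([a,b])[:,:,::-1])
```

```text
t 9.1 pos [ 0.5248 -0.033   0.2127] F [-0.85  1.04 12.34] open -0.001 xaxis [0.9957 0.0921 0.0074] zax [ 7.5e-03 -6.0e-04 -1.0e+00]
shift [-0.0152  0.002  -0.0166]
```

View pics/end.png

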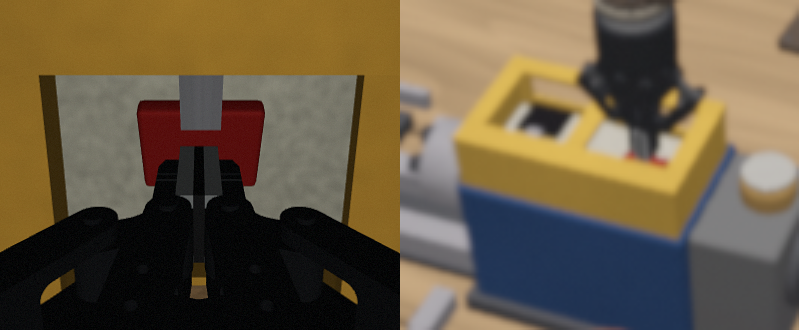

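The picture shows the red pad tipped down under the fingertips. The fingers are clear of the window edges and the knuckles are above the guard. The black lever hasn't moved.

```bash
python3 -c "
from plant import ctrl
print(ctrl.sign_off())"
```

```text
the job is handed in; nothing more can be done
None
```

I handed the job in with the fingertips holding the red lever down on its stop at about 12 N; I saw no contact with the yellow guard, and the black lever and loose items looked unmoved.

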